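# Build up the gear cluster on its assembly arbor

## Task

Build up the gear cluster on the upright post of the grey assembly arbor: first the large gear, then the plain sleeve, then the small gear, and the hex nut last on top. Thread each part over the post so that it lies flat on the one below, and leave the other things on the bench where they are.

Things in the scene. Friction and masses are not known exactly. Their poses are not given: they have to be found in the camera images.
- arbor: Assembly arbor, fixed: round grey foot 80 mm across, 12 mm high; on it a steel shoulder 33 mm across whose top, 16 mm above the bench, seats the first part; in the middle an upright post, 18 mm thick, ending 74 mm above the bench (last 8 mm tapered). Origin: on the post's axis at bench height, z up. In the stack the parts' undersides lie 16, 30, 48, 60 mm above the bench.
- large_gear: Large spur gear, dark steel, lying flat: 64 mm across the tooth tips, 14 mm high, through bore 24 mm. Origin: centre of its underside; z is its axis (up).
- sleeve: Plain smooth steel sleeve (short tube) standing on end: 33 mm outside diameter, 18 mm high, bore 24 mm. Origin: centre of its underside; z is its axis (up).
- small_gear: Small spur gear, dark steel, lying flat: 46 mm across the tooth tips, 12 mm high, through bore 24 mm. Origin: centre of its underside; z is its axis (up).
- hex_nut: Hexagonal steel nut lying flat: 36 mm across flats, 14 mm high, smooth bore 24 mm (it drops on, no thread). Origin: centre of its underside; z is its axis (up); one pair of flats faces its +x and -x, the others follow every 60 degrees.
- marker_red: Bystander: red and white marker pen lying down, 137 mm long (its y), 13 mm thick. Origin: centre of its underside.
- d_connector: Bystander: beige plug connector, 45 x 48 x 14 mm. Origin: centre of its underside.
Mind the look-alikes: they are no part of the job. Leave any turquoise look-alike of the large_gear alone.

How it is judged (in metres and radians):
At the end, for the whole second after the job is handed in: The large gear, sleeve, small gear and hex nut are on the post in this order from below, each centred within 6 mm of the post's axis, its underside within 4 mm of 16, 30, 48 and 60 mm above the bench, level within 0.1 rad, let go and at rest (horizontal distance between each of large_gear, sleeve, small_gear, hex_nut and arbor below 0.006 m and z of large_gear in the frame of arbor between 0.012 and 0.02 m and angle between each of large_gear, sleeve, small_gear, hex_nut's own z axis and vertical below 0.1 rad and linear speed of each of large_gear, sleeve, small_gear, hex_nut below 0.02 m/s and z of sleeve in the frame of arbor between 0.026 and 0.034 m and z of small_gear in the frame of arbor between 0.044 and 0.052 m and z of hex_nut in the frame of arbor between 0.056 and 0.064 m); the robot touches nothing.
It fails at once if the marker is pushed from its place (more than 30 mm) (distance of marker_red from where it was at the start of the episode above 0.03 m).
It fails at once if the connector is pushed from its place (more than 30 mm) (distance of d_connector from where it was at the start of the episode above 0.03 m).
It also fails if it takes over 99 s, if anything falls off the work surface, if the arm or the gripper's body presses on something with over 40 N, if the wrist force passes 120 N, or if a joint passes its speed limit or range.

## Robot

A 6-joint arm with a two-finger parallel gripper is mounted at the origin on a cart in front of the work surface, level with it; the furniture and walls round the work are solid. World frame = base frame: x ahead of the robot, y to its left, z up, the work surface at z = 0. Lengths are in mm, angles in rad, forces in N, time in s.
With the tool pointing down it reaches from about 275 to 1000 mm from the base axis. Payload 8.4 kg.
Tool frame: the origin (TCP) lies between the finger pads; the fingertips stand 8 mm ahead of it and the grasp point (between the pads) lies 11 mm behind it (tcp_to_tips is the distance from the TCP to the fingertips, in mm); z points along the fingers, y is the line along which they close (so a half turn about z gives the same grasp; the last joint's range is limited). The gripper opens to 85 mm and grips with 20 to 120 N. Pads are 22 mm wide; open, the fingers measure 114 mm over their backs; the gripper's body (76 mm by 85 mm) begins 54 mm behind the grasp point. The pads swing forward as they close: fully open they stand 13 mm farther back than shut.
Start: joints at [1.147, 0.353, 1.633, -0, 1.155, -0.002], TCP at [255.876, 570.224, 239.281] pointing down, gripper open.
Joint ranges: [-2.63, 2.63], [-0.92, 2.1], [0.06, 2.66], [-1.3, 4.44], [0, 2.69], [-3.02, 3.02]. Speed limits (rad/s): [2.22, 2.22, 2.79, 3.14, 3.14, 3.14].

## Interface

Orientations are given as [roll, pitch, yaw] about the fixed x, y, z axes, in that order (R = Rz(yaw) Ry(pitch) Rx(roll)).
In Python, from rig import * gives the robot as it stands.
- The arm moves only by the tool step_arm, never from a script. Its argument "motion" is a list of rows, each an object with "claw": the finger opening in mm, from 0 to 85.4; "delta_pos": the shift along the tool's x, y, z in mm, a list of three; "turn": the turn about the tool's z in rad. In form: [{"claw": claw, "delta_pos": [dx, dy, dz], "turn": turn}, ...]. A call has 1 to 8 rows; each row shifts and turns the commanded pose from where the row before left it, along the tool's axes as they then stand; what a row does not reach is not made up. A row lasts 1/12 s, in which the tool goes at most 41.7 mm and 7.16 degrees, less where a joint would pass 70% of its speed; a pose out of reach is approached as far as the arm can. A call is refused whole if a number of a shift passes 41.7 or a number of a turn 0.125, either way. A call with a gripper value outside its range is refused whole. The fingers move at their own pace and stop on an object; "force" is the grip in N (left out, the last holds). Time passes only in rows, so rows that do not move let the fingers close. It gives the time, the measured TCP pose, the force, the opening and the grip force at its end, in the units of the state.
- sense(): the state, without advancing time (a new reading comes with each control period).
- grab_frame(name): name is "scene" or "side" or "wrist"; returns a dict with "img" (420x560x3 uint8, red, green, blue), "vertical_fov" (degrees; the focal length in pixels is half the picture's height over the tangent of half this angle, whatever the lens; pixels are square), "cx", "cy" (the principal point, pixels), "R" (3x3) and "t" (3): a world point X has camera coordinates R X + t. Camera axes: x right, y down, z forward; pixel columns grow to the right and rows downward; lengths in mm; the calibration is good to about 2 mm. A picture is of the moment at which its call begins. There is no depth.
- sign_off(): hands the job in; it is judged then, once.
The state is a dict: "clock": time; "qpos": joint angles; "qvel": joint speeds; "joint_efforts": joint torques, N m; "eef_pos": TCP position; "tcp_rot": TCP orientation; "contact_force": force on the tool from outside, world axes, zero at the start; "wrist_torque": the same for the moment, N m; "opening": opening from 0.0 (shut) to 1.0 (fully open); "grasp_force": force on a finger pad.
Only numpy, scipy, OpenCV 4.12 (cv2) and the standard library are available. Lean on these libraries where they do the work, as an engineer would, in place of code of your own. Each camera call takes 0.05 s, during which the arm holds its last target. There are 200 camera calls.

## Working session

There is one attempt and no reset: what is moved stays moved. The work goes in short steps, Python scripts to look and compute and a tool call to move; the robot and the scene stay as the last step left them, time stands still between calls to the robot, and variables do not carry over. Pictures are saved under pics/ and viewed, at most 16 in all, crops included, and the job is handed in when it is done.

Besides the shell and the picture viewer there is one more tool, called after "Request:" in YAML: its name, and indented under it one key for each argument. step_arm: Moves the arm, as the interface text tells. Its arguments: {"type":"object","properties":{"motion":{"type":"array","items":{"type":"object","properties":{"claw":{"type":"number"},"delta_pos":{"type":"array","items":{"type":"number"}},"turn":{"type":"number"}}}},"force":{"type":"number"}},"required":["motion"]}

```bash
mkdir -p pics
cat > h.py <<'E'
from rig import *
import numpy as np, cv2
def grab(n,f):
    d=grab_frame(n); cv2.imwrite('pics/'+f,cv2.cvtColor(d['img'],cv2.COLOR_RGB2BGR)); np.savez('pics/'+f+'.npz',**{k:np.array(v) for k,v in d.items()}); return d
def load(f): return dict(np.load('pics/'+f+'.npz'))
def F(d): return d['img'].shape[0]/2/np.tan(np.radians(float(d['vertical_fov']))/2)
def ray(d,u,v,z):
    R=np.array(d['R']);t=np.array(d['t']).ravel();c=-R.T@t
    r=R.T@np.array([(u-d['cx'])/F(d),(v-d['cy'])/F(d),1]); return c+r*(z-c[2])/r[2]
def proj(d,X):
    p=np.array(d['R'])@np.array(X)+np.array(d['t']).ravel(); return F(d)*p[0]/p[2]+d['cx'],F(d)*p[1]/p[2]+d['cy']
E
python3 - <<'E'
from h import *
for n in('scene','side','wrist'):
    d=grab(n,n+'0.png');print(n,d['vertical_fov'],-np.array(d['R']).T@np.array(d['t']).ravel(),d['R'][2] )
s=sense();print(s)
a=[cv2.imread(f'pics/{n}0.png') for n in('scene','side')]
E
```

```text
scene 49.507735666330575 [-304.77298328  544.25887226  653.930798  ] [ 0.73280246 -0.45413974 -0.5067126 ]
side 52.00251197589833 [ 907.19841945 -443.13786699 1023.44452191] [-0.28633756  0.38445645 -0.87761269]
wrist 58.703454310821314 [186.04857547 601.79094145 373.34424275] [ 0.27245989 -0.12354915 -0.95420187]
{'clock': 0.15, 'qpos': array([ 1.14661574e+00,  3.53511107e-01,  1.63395285e+00,  9.13885169e-06,
        1.15520328e+00, -2.41747705e-03]), 'qvel': array([ 0.00070389, -0.00190557, -0.00391149,  0.0008507 ,  0.00028942,
        0.00051444]), 'joint_efforts': array([ 9.05652087e-05, -6.05631280e+01, -3.42335808e+01, -1.66048258e-04,
        6.21498126e-03,  3.98519489e-06]), 'eef_pos': array([255.71862468, 569.90630856, 238.7248364 ]), 'tcp_rot': array([-3.14051809e+00, -1.09547160e-05,  2.71982585e+00]), 'contact_force': array([ 0.120613  , -0.56365037,  0.01489137]), 'wrist_torque': array([-0.04189627, -0.02794706, -0.07163287]), 'grasp_force': 0.0, 'opening': 1.0015979329320908}
```

View pics/scene0.png

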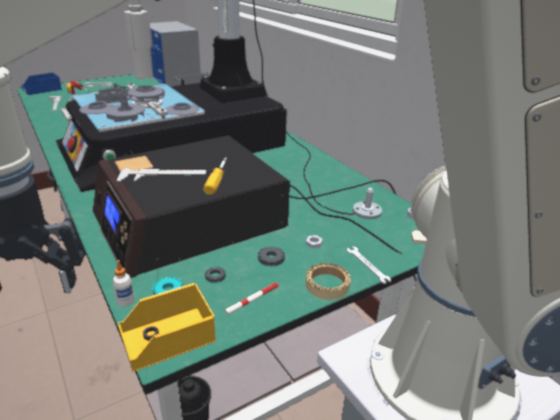

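View pics/side0.png

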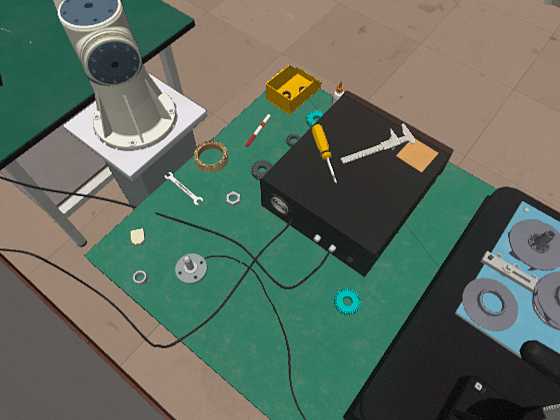

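View pics/wrist0.png

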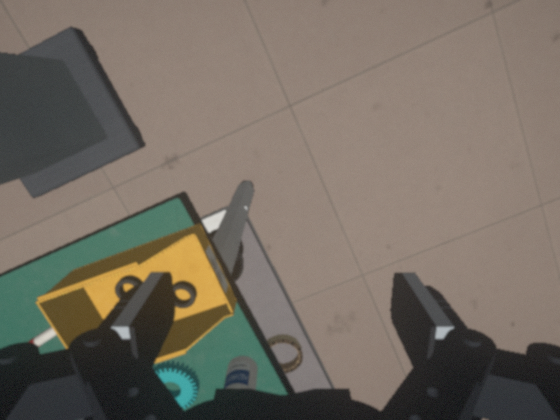

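The scene view shows dark gears at (271,256) and (215,274), the nut at (314,240), the arbor at (368,207) and the red marker at (252,298). The side view shows the arbor at (190,267), sleeve at (139,277), connector at (138,237) and nut at (233,198), with dark gears at (260,170) and (293,141). The wrist view shows the bin and one turquoise gear.

Look-alikes, by side-view pixel:
- **Large gear:** turquoise gears at (347,301) and (315,118), and the brass ring at (211,155).
- **Small gear:** rings in the bin at about (290,95).

I choose the dark steel gears and will check them in a crop.

Run:
```python
from h import *
s=load('side0.png');c=load('scene0.png')
for n,u,v,z in [('arborfoot',191,270,12),('posttop',188,257,74),('sleeve',139.5,275,18),('conn',138,237,14),('nut',233,198,14),('g1',260,169,14),('g2',293,140,12),('marker',258,130,7),('turq',347,301,14),('turq2',315,118,14),('brass',211,155,20),('wr',184,188,5)]:
    print(n,ray(s,u,v,z).round())
for n,u,v,z in [('arborfoot',368,209,12),('nut',314,240,14),('g1',271,255,14),('g2',215,273,12),('marker',252,298,7)]:
    print('sc',n,ray(c,u,v,z).round())
im=cv2.imread('pics/side0.png');cv2.imwrite('pics/crop.png',cv2.resize(im[90:300,110:370],None,fx=3,fy=2.85,interpolation=cv2.INTER_CUBIC))
```

```text
arborfoot [ 492. -261.   12.]
posttop [ 489. -253.   74.]
sleeve [ 404. -351.   18.]
conn [ 322. -281.   14.]
nut [436. -39.  14.]
g1 [433.  81.  14.]
g2 [442. 224.  12.]
marker [334. 192.   7.]
turq [843. -86.  14.]
turq2 [443. 332.  14.]
brass [294.  28.  20.]
wr [304. -96.   5.]
sc arborfoot [ 478. -254.   12.]
sc nut [428. -34.  14.]
sc g1 [427.  90.  14.]
sc g2 [434. 231.  12.]
sc marker [327. 197.   7.]
```

View pics/crop.png

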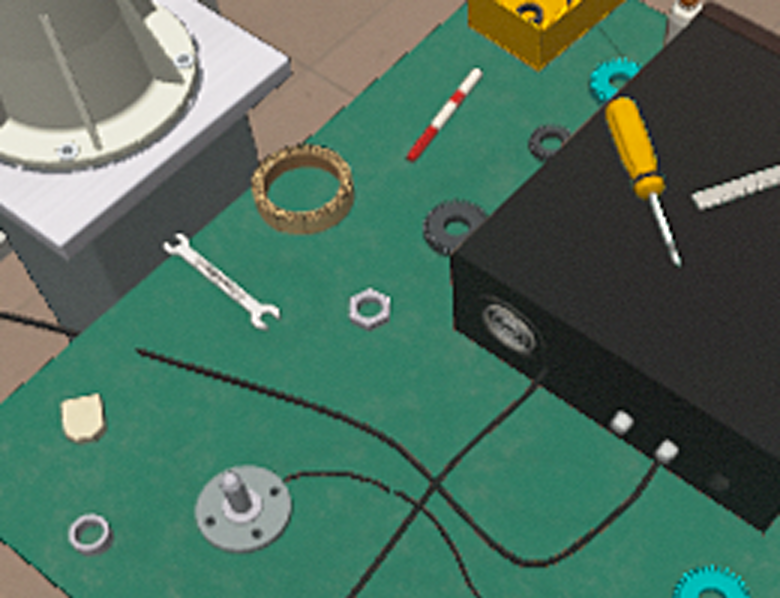

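The large gear is the dark steel one at crop (455,227) and the small one at (550,143). The turquoise ones and the brass ring are left out. Next I measure how close the black box is to the gears, and move the wrist camera over the gears.

Run:
```python
from h import *
s=load('side0.png');c=load('scene0.png')
print('side bottom corner',ray(s,262,204,0)); 
for z in (60,80,100,120): print(z,ray(s,262,180,z).round(),ray(c,287,181,z).round())
print('scene bottom: ',ray(c,287,223,0).round(),ray(c,146,262,0).round())
s=load('wrist0.png');print(proj(s,[255.7,569.9,238.7]),proj(s,[255.7,569.9,249.7]), np.array(s['R']))
```

```text
side bottom corner [ 5.04609649e+02  2.08020042e+00 -1.13686838e-13]
60 [481.  33.  60.] [652. -98.  60.]
80 [490.  24.  80.] [620. -76.  80.]
100 [499.  14. 100.] [588. -54. 100.]
120 [508.   4. 120.] [556. -33. 120.]
scene bottom:  [544. -30.   0.] [565. 346.   0.]
(np.float64(281.1325630218995), np.float64(285.8421286843878)) (np.float64(281.01695734191463), np.float64(300.5931294312755)) [[ 0.40919355  0.91244668 -0.00130285]
 [ 0.8708193  -0.39009827  0.29916064]
 [ 0.27245989 -0.12354915 -0.95420187]]
```

```bash
cat >> h.py <<'E'
def go(x,y,z,yaw=None):
    s=sense();p=s['eef_pos'];a=s['tcp_rot'][2]
    dx=np.array([x,y,z])-p
    t=np.array([np.cos(a)*dx[0]+np.sin(a)*dx[1],np.sin(a)*dx[0]-np.cos(a)*dx[1],-dx[2]])
    print('at',p.round(1),'yaw',round(a,4),'rpy',s['tcp_rot'].round(3),'tool delta',t.round(1),'rows',round(np.linalg.norm(t)/41.7,1),'turn',None if yaw is None else round(a-yaw,3),'t',round(s['clock'],2))
E
python3 -c "
from h import *
go(400,150,260,3.14)"
```

```text
at [255.7 569.9 238.7] yaw 2.7198 rpy [-3.141 -0.     2.72 ] tool delta [-303.5 -324.   -21.3] rows 10.7 turn -0.42 t 0.15
```

Request:
step_arm:
  motion:
    - {"claw": 85, "delta_pos": [-25, -27, -2], "turn": 0}
    - {"claw": 85, "delta_pos": [-25, -27, -2], "turn": 0}
    - {"claw": 85, "delta_pos": [-25, -27, -2], "turn": 0}
    - {"claw": 85, "delta_pos": [-25, -27, -2], "turn": 0}
    - {"claw": 85, "delta_pos": [-25, -27, -2], "turn": 0}
    - {"claw": 85, "delta_pos": [-25, -27, -2], "turn": 0}
    - {"claw": 85, "delta_pos": [-25, -27, -2], "turn": 0}
    - {"claw": 85, "delta_pos": [-25, -27, -2], "turn": 0}

```text
clock: 0.82
eef_pos: [349.9, 289.5, 255.3]
tcp_rot: [-3.141, 0.0, 2.72]
contact_force: [1.1, -0.5, -0.1]
opening: 0.999
grasp_force: 0.0
```

Request:
step_arm:
  motion:
    - {"claw": 85, "delta_pos": [-25, -27, -2], "turn": 0}
    - {"claw": 85, "delta_pos": [-25, -27, -2], "turn": 0}
    - {"claw": 85, "delta_pos": [-25, -27, -2], "turn": 0}
    - {"claw": 85, "delta_pos": [-25, -27, -2], "turn": 0}
    - {"claw": 85, "delta_pos": [0, 0, 0], "turn": -0.105}
    - {"claw": 85, "delta_pos": [0, 0, 0], "turn": -0.105}
    - {"claw": 85, "delta_pos": [0, 0, 0], "turn": -0.105}
    - {"claw": 85, "delta_pos": [0, 0, 0], "turn": -0.105}

```text
clock: 1.48
eef_pos: [396.9, 151.3, 263.2]
tcp_rot: [-3.142, -0.0, -3.139]
contact_force: [0.2, 0.4, 0.5]
opening: 0.995
grasp_force: 0.0
```

Request:
step_arm:
  motion:
    - {"claw": 85, "delta_pos": [0, 0, 0], "turn": 0}
    - {"claw": 85, "delta_pos": [0, 0, 0], "turn": 0}
    - {"claw": 85, "delta_pos": [0, 0, 0], "turn": 0}

```text
clock: 1.73
eef_pos: [396.8, 151.8, 263.2]
tcp_rot: [-3.142, -0.0, 3.137]
contact_force: [0.2, 0.2, 0.3]
opening: 0.998
grasp_force: 0.0
```

Run:
```python
from h import *
d=grab('wrist','w1.png'); go(433,83,120,3.14)
```

```text
at [396.9 151.8 263.2] yaw 3.1372 rpy [-3.142 -0.     3.137] tool delta [-36.5 -68.7 143.2] rows 3.9 turn -0.003 t 1.78
```

View pics/w1.png

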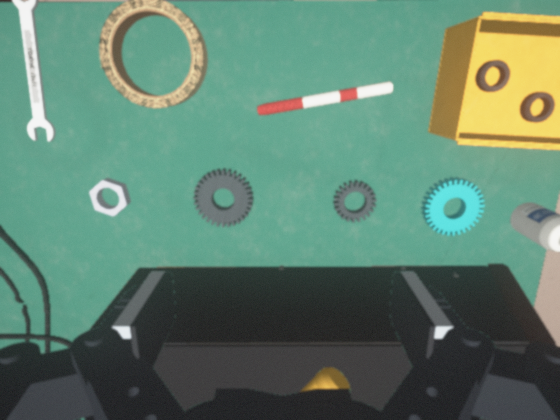

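The wrist view shows the nut (109,198), large gear (223,197), small gear (354,201), the turquoise decoy (455,207), the marker and the bin. I segment these for precise centres.

```bash
cat >> h.py <<'E'
def blob(d,u,v,r,ztop,show=True):
    im=np.asarray(d['img']);h=cv2.cvtColor(im,cv2.COLOR_RGB2HSV)
    m=((h[...,1]<70)).astype(np.uint8); mm=np.zeros_like(m);cv2.circle(mm,(int(u),int(v)),r,1,-1);m&=mm
    m=cv2.morphologyEx(m,cv2.MORPH_OPEN,np.ones((2,2),np.uint8))
    cs,hi=cv2.findContours(m,cv2.RETR_CCOMP,cv2.CHAIN_APPROX_NONE)
    i=max(range(len(cs)),key=lambda k:cv2.contourArea(cs[k]))
    hull=cv2.convexHull(cs[i])[:,0]
    P=np.array([ray(d,a+0,b+0,ztop)[:2] for a,b in hull]).astype(np.float32)
    (cx,cy),R=cv2.minEnclosingCircle(P); M=cv2.moments(P[:,None]); 
    out=[('circ',round(cx,1),round(cy,1),round(2*R,1)),('cent',round(M['m10']/M['m00'],1),round(M['m01']/M['m00'],1),round(2*np.sqrt(M['m00']/np.pi),1))]
    for k in range(len(cs)):
        if hi[0][k][3]==i and cv2.contourArea(cs[k])>30:
            Q=np.array([ray(d,a,b,ztop)[:2] for a,b in cs[k][:,0]]).astype(np.float32);(hx,hy),hr=cv2.minEnclosingCircle(Q);out.append(('hole',round(hx,1),round(hy,1),round(2*hr,1)))
    if show: print(out)
    return cs[i],P
E
python3 - <<'E'
from h import *
d=load('w1.png')
for u,v,r,z in[(223,197,40,14),(354,201,32,12),(109,198,30,14)]:
    c,P=blob(d,u,v,r,z)
q=cv2.approxPolyDP(P[:,None],5,True)[:,0];print(q);e=np.diff(np.vstack([q,q[:1]]),axis=0);print(np.degrees(np.arctan2(e[:,1],e[:,0])).round(1),np.linalg.norm(e,axis=1))
# nut orientation via minAreaRect
print(cv2.minAreaRect(P))
E
```

```text
[('circ', 433.9, 89.3, 64.0), ('cent', 434.3, 89.6, np.float64(62.7)), ('hole', 433.8, 89.8, 24.8)]
[('circ', 439.3, 231.1, 46.2), ('cent', 439.1, 231.3, np.float64(44.7)), ('hole', 438.6, 231.2, 25.1)]
[('circ', 432.3, -32.0, 47.2), ('cent', 432.1, -32.2, np.float64(42.2)), ('hole', 431.6, -31.1, 21.6)]
[[411.24097  -28.300287]
 [417.83453  -13.326667]
 [436.68362  -10.397721]
 [453.64014  -34.319897]
 [446.68256  -50.674946]
 [427.5456   -54.124554]]
[  66.2    8.8  -54.7 -113.  -169.8  122.3] [16.361065 19.075296 29.32224  17.77345  19.445389 30.540688]
((431.9288635253906, -32.265113830566406), (38.15831756591797, 47.1844482421875), 38.72014236450195)
```

Request:
step_arm:
  motion:
    - {"claw": 85, "delta_pos": [-9.3, -15.5, 0], "turn": 0}
    - {"claw": 85, "delta_pos": [-9.3, -15.5, 30], "turn": 0}
    - {"claw": 85, "delta_pos": [-9.3, -15.5, 35], "turn": 0}
    - {"claw": 85, "delta_pos": [-9.3, -15.5, 35], "turn": 0}
    - {"claw": 85, "delta_pos": [0, 0, 35], "turn": 0}
    - {"claw": 85, "delta_pos": [0, 0, 35], "turn": 0}
    - {"claw": 85, "delta_pos": [0, 0, 33], "turn": 0}
    - {"claw": 85, "delta_pos": [0, 0, 0], "turn": 0}

```text
clock: 2.45
eef_pos: [430.2, 88.9, 55.5]
tcp_rot: [-3.14, -0.009, 3.138]
contact_force: [-1.2, -1.0, -0.7]
opening: 0.998
grasp_force: 0.0
```

Request:
step_arm:
  motion:
    - {"claw": 85, "delta_pos": [0, 0, 0], "turn": 0}
    - {"claw": 85, "delta_pos": [0, 0, 0], "turn": 0}

```text
clock: 2.62
eef_pos: [434.9, 90.1, 61.6]
tcp_rot: [3.141, 0.001, 3.139]
contact_force: [0.1, 0.1, 0.6]
opening: 0.994
grasp_force: 0.0
```

Run:
```python
from h import *
d=grab('wrist','w2.png'); go(434,89.5,10,3.137);print(proj(d,[434,89.5,14]))
```

```text
at [435.4  90.1  62.1] yaw 3.1395 rpy [3.141e+00 3.000e-03 3.139e+00] tool delta [ 1.4 -0.7 52.1] rows 1.3 turn 0.002 t 2.67
(np.float64(280.18036262496094), np.float64(238.25781425783703))
```

View pics/w2.png

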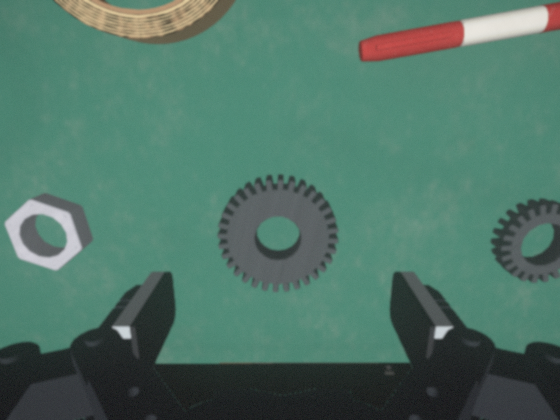

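The large gear is centred at about (278,232) between the fingers, and the nut's top face is clearly visible at (43,235).

Run:
```python
from h import *
d=load('w2.png')
blob(d,278,232,75,14)
g=cv2.cvtColor(d['img'],cv2.COLOR_RGB2GRAY);m=(g>165).astype(np.uint8);m[:,:1]=0;m[:180]=0;m[280:]=0;m[:,110:]=0
c=max(cv2.findContours(m,0,1)[0],key=cv2.contourArea);P=np.array([ray(d,a,b,14)[:2] for a,b in c[:,0]],np.float32)
q=cv2.approxPolyDP(cv2.convexHull(P),3,True)[:,0];e=np.roll(q,-1,0)-q
print(q.round(1),np.degrees(np.arctan2(e[:,1],e[:,0])).round(1)%60,np.linalg.norm(e,axis=1).round(1),cv2.minEnclosingCircle(P))
```

```text
[('circ', 433.5, 88.9, 65.7), ('cent', 433.7, 88.7, np.float64(64.1)), ('hole', 431.8, 88.8, 23.3)]
[[412.7 -38.3]
 [424.6 -53.2]
 [443.3 -51.1]
 [451.7 -31.2]
 [439.9 -16.8]
 [420.8 -18.9]] [8.599998  6.7       7.199997  9.300003  6.        7.4000015] [19.1 18.9 21.5 18.6 19.2 21.1] ((432.22686767578125, -34.97290802001953), 19.803150177001953)
```

Request:
step_arm:
  motion:
    - {"claw": 85, "delta_pos": [0.6, -0.8, 15], "turn": 0}
    - {"claw": 85, "delta_pos": [0, 0, 15], "turn": 0}
    - {"claw": 85, "delta_pos": [0, 0, 10], "turn": 0}
    - {"claw": 85, "delta_pos": [0, 0, 6], "turn": 0}
    - {"claw": 85, "delta_pos": [0, 0, 4], "turn": 0}
    - {"claw": 85, "delta_pos": [0, 0, 0], "turn": 0}
    - {"claw": 85, "delta_pos": [0, 0, 0], "turn": 0}

```text
clock: 3.25
eef_pos: [433.8, 89.0, 10.7]
tcp_rot: [3.141, 0.001, 3.14]
contact_force: [0.0, 0.6, -0.2]
opening: 0.995
grasp_force: 0.0
```

Run:
```python
from h import *
go(433.6,88.8,9,3.137);print(sense()['contact_force'])
```

```text
at [433.8  89.   10.7] yaw 3.1398 rpy [3.141e+00 1.000e-03 3.140e+00] tool delta [ 0.2 -0.2  1.7] rows 0.0 turn 0.003 t 3.25
[ 0.03637619  0.63632347 -0.15941177]
```

Request:
step_arm:
  motion:
    - {"claw": 70, "delta_pos": [0, 0, 2], "turn": 0}
    - {"claw": 66, "delta_pos": [0, 0, 0], "turn": 0}
    - {"claw": 58, "delta_pos": [0, 0, 0], "turn": 0}
    - {"claw": 50, "delta_pos": [0, 0, 0], "turn": 0}
    - {"claw": 50, "delta_pos": [0, 0, 0], "turn": 0}
    - {"claw": 50, "delta_pos": [0, 0, 0], "turn": 0}
  force: 50

```text
clock: 3.75
eef_pos: [433.7, 89.0, 9.0]
tcp_rot: [3.142, 0.001, 3.14]
contact_force: [-2.4, -1.0, 12.4]
opening: 0.717
grasp_force: 51.2
```

Request:
step_arm:
  motion:
    - {"claw": 50, "delta_pos": [0, 0, -10], "turn": 0}
    - {"claw": 50, "delta_pos": [0, 0, -20], "turn": 0}
    - {"claw": 50, "delta_pos": [0, 0, -30], "turn": 0}
    - {"claw": 50, "delta_pos": [0, 0, -30], "turn": 0}
    - {"claw": 50, "delta_pos": [0, 0, -25], "turn": 0}
    - {"claw": 50, "delta_pos": [0, 0, -15], "turn": 0}
    - {"claw": 50, "delta_pos": [0, 0, 0], "turn": 0}

```text
clock: 4.33
eef_pos: [435.3, 89.3, 141.7]
tcp_rot: [3.14, 0.006, 3.14]
contact_force: [1.0, -0.2, -2.5]
opening: 0.711
grasp_force: 55.4
```

Run:
```python
from h import *
d=grab('wrist','w3.png'); go(420,-257,170)
```

```text
at [434.4  89.1 139.9] yaw 3.1398 rpy [3.141 0.004 3.14 ] tool delta [  13.8 -346.2  -30.1] rows 8.3 turn None t 4.38
```

View pics/w3.png

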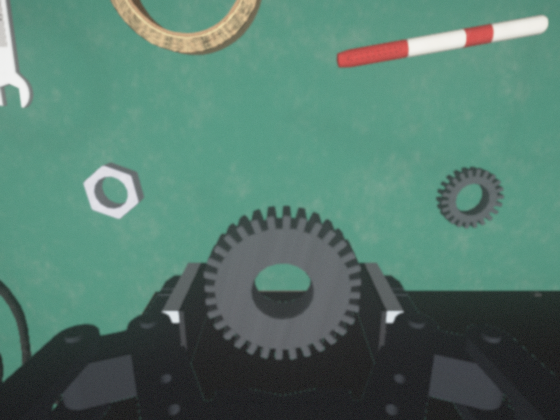

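The gear is held at (283,282), level between the pads. Next I go over to the arbor.

Request:
step_arm:
  motion:
    - {"claw": 50, "delta_pos": [-3, -15, -4], "turn": 0}
    - {"claw": 50, "delta_pos": [-6, -30, -4], "turn": 0}
    - {"claw": 50, "delta_pos": [-7, -36, -4], "turn": 0}
    - {"claw": 50, "delta_pos": [-7, -36, -4], "turn": 0}
    - {"claw": 50, "delta_pos": [-7, -36, -4], "turn": 0}
    - {"claw": 50, "delta_pos": [-7, -36, -4], "turn": 0}
    - {"claw": 50, "delta_pos": [-7, -36, -4], "turn": 0}
    - {"claw": 50, "delta_pos": [-7, -36, -4], "turn": 0}

```text
clock: 5.05
eef_pos: [482.9, -173.7, 168.8]
tcp_rot: [3.141, -0.002, 3.14]
contact_force: [-0.3, 0.6, -1.7]
opening: 0.717
grasp_force: 55.4
```

Request:
step_arm:
  motion:
    - {"claw": 50, "delta_pos": [-7, -36, -4], "turn": 0}
    - {"claw": 50, "delta_pos": [-6, -30, -4], "turn": 0}
    - {"claw": 50, "delta_pos": [-5, -15, 0], "turn": 0}
    - {"claw": 50, "delta_pos": [-2, -5, 0], "turn": 0}
    - {"claw": 50, "delta_pos": [0, 0, 0], "turn": 0}
    - {"claw": 50, "delta_pos": [0, 0, 0], "turn": 0}
    - {"claw": 50, "delta_pos": [0, 0, 0], "turn": 0}
    - {"claw": 50, "delta_pos": [0, 0, 0], "turn": 0}

```text
clock: 5.72
eef_pos: [503.4, -256.7, 177.9]
tcp_rot: [3.141, -0.001, 3.141]
contact_force: [-0.5, 0.5, -1.7]
opening: 0.717
grasp_force: 55.4
```

Run:
```python
from h import *
d=grab('wrist','w4.png'); go(485,-257,170); print(proj(d,[485,-257,16]),proj(d,[485,-257,74]))
```

```text
at [ 503.6 -256.9  178.1] yaw 3.1411 rpy [ 3.141e+00 -1.000e-03  3.141e+00] tool delta [18.6 -0.1  8.1] rows 0.5 turn None t 5.77
(np.float64(281.061181418285), np.float64(163.59480204538337)) (np.float64(280.8566438785167), np.float64(180.62038181377727))
```

View pics/w4.png

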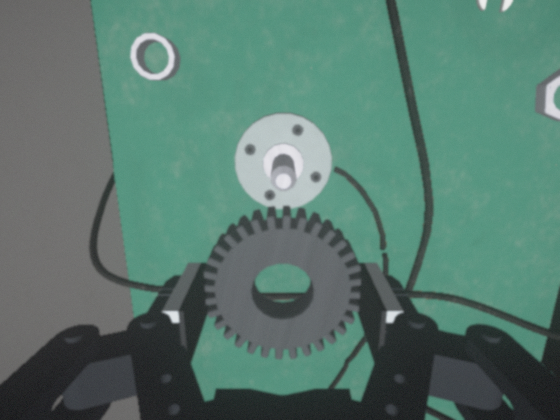

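The foot is centred at about (283.5,161), the post tip is at about (284,181), and the sleeve is at (155,57).

Run:
```python
from h import *
d=load('w4.png');h=cv2.cvtColor(d['img'],cv2.COLOR_RGB2HSV);g=h[...,2]
# foot: bright low-sat
m=((h[...,1]<60)&(g>120)).astype(np.uint8);mm=np.zeros_like(m);cv2.circle(mm,(283,161),56,1,-1);m&=mm;m[204:]=0
c=max(cv2.findContours(m,0,1)[0],key=cv2.contourArea)
P=np.array([ray(d,a,b,12)[:2] for a,b in cv2.convexHull(c)[:,0]],np.float32)
A=np.c_[2*P,np.ones(len(P))];
for _ in range(3):
    s=np.linalg.lstsq(A,(P**2).sum(1),rcond=None)[0];r=np.sqrt(s[2]+s[0]**2+s[1]**2);e=np.hypot(*(P-s[:2]).T)-r;k=abs(e)<1.2*np.std(e)+.3;A=A[k];P=P[k]
print('foot',s[:2],2*r,len(P))
c=g[150:200,262:306];
mt=(g>205).astype(np.uint8);mt[:172]=0;mt[195:]=0;mt[:,:262]=0;mt[:,306:]=0
n,l,st,ce=cv2.connectedComponentsWithStats(mt);print(st,ce)
print('posttop ray',ray(d,284,181,74))
print('sleeve');blob(d,155,57,34,18)
# gear in hand
mg=(g<130)&(h[...,1]<70);mg=mg.astype(np.uint8);mg[:200]=0;mg[:, :204]=0;mg[:,362:]=0
zt=178.1+5
f=F(d)
for u,v in[(205,286),(360,284),(283,206),(283,358),(252,285),(313,285),(283,262)]:print(u,v,ray(d,u,v,zt).round(1))
cv2.imwrite('pics/c4.png',cv2.resize(cv2.imread('pics/w4.png')[145:225,243:323],None,fx=7,fy=7,interpolation=2))
```

```text
foot [ 484.80757024 -255.5316534 ] 79.78171467210564 38
[[     0      0    560    420 234965]
 [   265    172      6      6     25]
 [   296    172      6      6     27]
 [   276    174     15     15    183]] [[279.49643564 209.53017258]
 [267.72       173.8       ]
 [298.18518519 173.96296296]
 [282.92896175 180.87978142]]
posttop ray [ 485.25665488 -254.93661509   74.        ]
sleeve
[('circ', 406.2, -349.4, 37.6), ('cent', 405.9, -349.5, np.float64(35.4)), ('hole', 406.0, -348.3, 21.6)]
205 286 [ 500.7 -286.3  183.1]
360 284 [ 499.9 -225.9  183.1]
283 206 [ 468.  -255.9  183.1]
283 358 [ 534.5 -255.9  183.1]
252 285 [ 500.3 -268.   183.1]
313 285 [ 500.3 -244.2  183.1]
283 262 [ 490.4 -255.9  183.1]
```

View pics/c4.png

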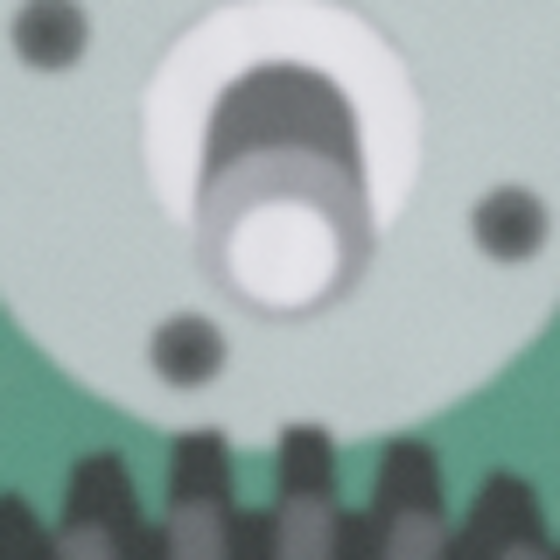

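Request:
step_arm:
  motion:
    - {"claw": 50, "delta_pos": [6, 0.3, 0], "turn": 0}
    - {"claw": 50, "delta_pos": [6, 0.3, 10], "turn": 0}
    - {"claw": 50, "delta_pos": [4.5, 0, 25], "turn": 0}
    - {"claw": 50, "delta_pos": [0, 0, 25], "turn": 0}
    - {"claw": 50, "delta_pos": [0, 0, 15], "turn": 0}
    - {"claw": 50, "delta_pos": [0, 0, 7], "turn": 0}
    - {"claw": 50, "delta_pos": [0, 0, 0], "turn": 0}
    - {"claw": 50, "delta_pos": [0, 0, 0], "turn": 0}

```text
clock: 6.43
eef_pos: [487.1, -257.5, 96.3]
tcp_rot: [3.141, -0.0, 3.14]
contact_force: [0.6, -0.8, -1.8]
opening: 0.716
grasp_force: 55.4
```

Run:
```python
from h import *
d=grab('wrist','w5.png'); go(483.5,-256.3,95); print(proj(d,[485,-255.5,74]))
cv2.imwrite('pics/c5.png',cv2.resize(cv2.imread('pics/w5.png')[190:370,180:390],None,fx=3,fy=3,interpolation=2))
```

```text
at [ 487.7 -257.8   97. ] yaw 3.1399 rpy [-3.141e+00  1.000e-03  3.140e+00] tool delta [4.2 1.5 2. ] rows 0.1 turn None t 6.48
(np.float64(285.37701151027625), np.float64(256.8569296287066))
```

View pics/c5.png

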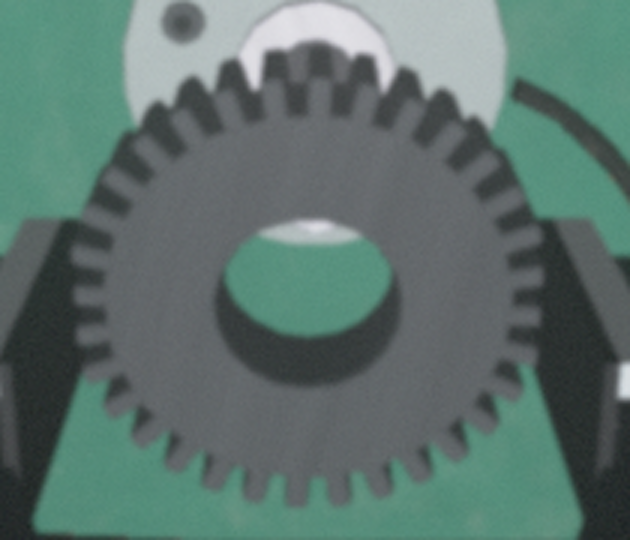

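The hole is centred at (283.2,291). The bright rim of the post tip shows at its upper edge, at about (284,264).

Run:
```python
from h import *
d=load('w5.png'); zt=102
print('rim L/R/T/B',[ray(d,*p,zt).round(1)[:2] for p in[(252.3,290),(314,290),(283,263.3),(283,318.7)]])
# bottom rim of hole lower edge: crop (308,336) far side at z=88
print('bottom rim far',ray(d,180+308/3,190+336/3,88),'post tip edge',ray(d,180+312/3,190+225/3,74))
print('gear B/T',ray(d,283,190+505/3,zt),ray(d,283,190+78/3,zt))
```

```text
rim L/R/T/B [array([ 485.9, -268.6]), array([ 485.9, -244.6]), array([ 474.4, -256.6]), array([ 498.9, -256.7])]
bottom rim far [ 499.99357406 -256.78373038   88.        ] post tip edge [ 489.13974354 -256.13483658   74.        ]
gear B/T [ 517.96865684 -256.68334144  102.        ] [ 455.39521244 -256.62886146  102.        ]
```

Request:
step_arm:
  motion:
    - {"claw": 50, "delta_pos": [1.8, 1.1, 0], "turn": 0}
    - {"claw": 50, "delta_pos": [0, 0, 6], "turn": 0}
    - {"claw": 50, "delta_pos": [0, 0, 8], "turn": 0}
    - {"claw": 50, "delta_pos": [0, 0, 8], "turn": 0}
    - {"claw": 50, "delta_pos": [0, 0, 8], "turn": 0}
    - {"claw": 50, "delta_pos": [0, 0, 0], "turn": 0}

```text
clock: 6.98
eef_pos: [484.4, -255.9, 64.3]
tcp_rot: [3.14, -0.003, 3.14]
contact_force: [-1.0, 1.2, -1.9]
opening: 0.721
grasp_force: 55.3
```

Run:
```python
from h import *
go(485.9,-256.8,28); print(sense()['contact_force'])
```

```text
at [ 484.4 -255.9   64.3] yaw 3.1398 rpy [ 3.14e+00 -3.00e-03  3.14e+00] tool delta [-1.5 -0.9 36.3] rows 0.9 turn None t 6.98
[-1.01075159  1.16781369 -1.92928037]
```

Request:
step_arm:
  motion:
    - {"claw": 50, "delta_pos": [-1, -0.6, 8], "turn": 0}
    - {"claw": 50, "delta_pos": [0, 0, 10], "turn": 0}
    - {"claw": 50, "delta_pos": [0, 0, 10], "turn": 0}
    - {"claw": 50, "delta_pos": [0, 0, 6], "turn": 0}
    - {"claw": 50, "delta_pos": [0, 0, 3], "turn": 0}
    - {"claw": 50, "delta_pos": [0, 0, 0], "turn": 0}
    - {"claw": 50, "delta_pos": [0, 0, 0], "turn": 0}

```text
clock: 7.57
eef_pos: [486.5, -257.0, 29.1]
tcp_rot: [3.141, -0.0, 3.14]
contact_force: [-0.3, 0.4, -1.4]
opening: 0.716
grasp_force: 55.4
```

Request:
step_arm:
  motion:
    - {"claw": 50, "delta_pos": [0, 0, 3.5], "turn": 0}
    - {"claw": 50, "delta_pos": [0, 0, 0], "turn": 0}
    - {"claw": 66, "delta_pos": [0, 0, 0], "turn": 0}
    - {"claw": 75, "delta_pos": [0, 0, 0], "turn": 0}
    - {"claw": 82, "delta_pos": [0, 0, 0], "turn": 0}
    - {"claw": 82, "delta_pos": [0, 0, -5], "turn": 0}
    - {"claw": 82, "delta_pos": [0, 0, -20], "turn": 0}
    - {"claw": 82, "delta_pos": [0, 0, -30], "turn": 0}

```text
clock: 8.23
eef_pos: [484.9, -256.2, 79.7]
tcp_rot: [3.139, -0.004, 3.14]
contact_force: [-0.3, 0.0, 0.4]
opening: 0.958
grasp_force: 0.0
```

Request:
step_arm:
  motion:
    - {"claw": 82, "delta_pos": [0, 0, -35], "turn": 0}
    - {"claw": 82, "delta_pos": [0, 0, -30], "turn": 0}
    - {"claw": 82, "delta_pos": [5, -10, -20], "turn": 0}
    - {"claw": 82, "delta_pos": [12, -15, -5], "turn": 0}
    - {"claw": 82, "delta_pos": [15, -15, 0], "turn": 0}
    - {"claw": 82, "delta_pos": [5, -5, 0], "turn": 0}
    - {"claw": 82, "delta_pos": [0, 0, 0], "turn": 0}
    - {"claw": 82, "delta_pos": [0, 0, 0], "turn": 0}

```text
clock: 8.9
eef_pos: [449.4, -301.9, 170.9]
tcp_rot: [3.141, 0.0, 3.139]
contact_force: [0.6, 1.1, -0.1]
opening: 0.961
grasp_force: 0.0
```

Run:
```python
from h import *
d=grab('wrist','w6.png'); go(406,-349.3,12)
print(proj(d,[406,-349.3,18]),proj(d,[485,-255.5,74]))
```

```text
at [ 449.6 -301.6  170.7] yaw 3.1392 rpy [ 3.141 -0.     3.139] tool delta [ 43.5 -47.8 158.7] rows 4.1 turn None t 8.95
(np.float64(219.0225860801557), np.float64(133.5112089107589)) (np.float64(349.61730975419994), np.float64(259.98029826654073))
```

View pics/w6.png

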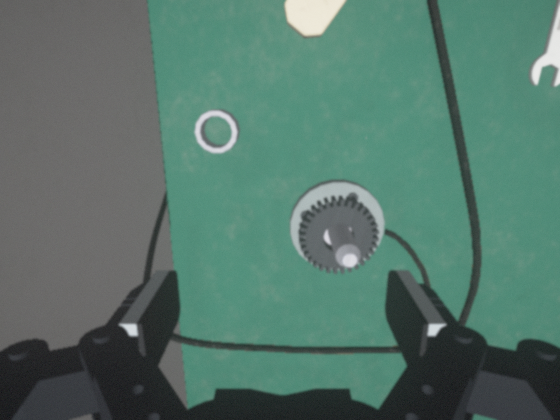

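The gear is seated on the arbor at (340,232), and the post tip shows at (347,257). The sleeve is at (217,132), and I measure its bright rim next.

```bash
cat >> h.py <<'E'
def bright(d,u,v,r,z,th=170):
    g=cv2.cvtColor(np.asarray(d['img']),cv2.COLOR_RGB2GRAY);m=(g>th).astype(np.uint8);mm=np.zeros_like(m);cv2.circle(mm,(int(u),int(v)),r,1,-1);m&=mm
    c=max(cv2.findContours(m,0,1)[0],key=cv2.contourArea);P=np.array([ray(d,a,b,z)[:2] for a,b in c[:,0]],np.float32)
    (x,y),R=cv2.minEnclosingCircle(P);M=cv2.moments(cv2.convexHull(P));print('bright',round(x,1),round(y,1),'D',round(2*R,1),'cent',round(M['m10']/M['m00'],1),round(M['m01']/M['m00'],1));return P
E
python3 - <<'E'
from h import *
d=load('w6.png')
for th in(150,180,200):bright(d,217,132,32,18,th)
bright(d,347,257,14,74,190)
E
```

```text
bright 404.7 -352.0 D 33.1 cent 404.7 -352.0
bright 404.7 -351.9 D 31.7 cent 404.7 -351.9
bright 404.7 -351.9 D 30.9 cent 404.7 -351.9
bright 485.0 -255.7 D 9.5 cent 485.0 -255.6
```

Request:
step_arm:
  motion:
    - {"claw": 75, "delta_pos": [9, -10, 5], "turn": 0}
    - {"claw": 65, "delta_pos": [14, -16, 25], "turn": 0}
    - {"claw": 65, "delta_pos": [14, -16, 35], "turn": 0}
    - {"claw": 65, "delta_pos": [7.5, -9.5, 30], "turn": 0}
    - {"claw": 65, "delta_pos": [0, 0, 20], "turn": 0}
    - {"claw": 65, "delta_pos": [0, 0, 10], "turn": 0}
    - {"claw": 65, "delta_pos": [0, 0, 0], "turn": 0}
    - {"claw": 65, "delta_pos": [0, 0, 0], "turn": 0}

```text
clock: 9.62
eef_pos: [405.1, -353.1, 45.7]
tcp_rot: [3.141, -0.001, 3.14]
contact_force: [-0.4, -0.0, 0.9]
opening: 0.765
grasp_force: 0.0
```

Run:
```python
from h import *
d=grab('wrist','w7.png'); go(405.2,-353,11)
u,v=proj(d,[404.7,-352,18])
for th in(150,180):bright(d,u,v,60,18,th)
```

```text
at [ 405.6 -353.6   46.5] yaw 3.1406 rpy [-3.141e+00  1.000e-03  3.141e+00] tool delta [ 0.4  0.6 35.5] rows 0.9 turn None t 9.67
bright 404.7 -352.0 D 32.8 cent 404.7 -352.0
bright 404.6 -351.9 D 31.9 cent 404.6 -351.9
```

Request:
step_arm:
  motion:
    - {"claw": 60, "delta_pos": [0.4, 0.6, 8], "turn": 0}
    - {"claw": 60, "delta_pos": [0, 0, 12], "turn": 0}
    - {"claw": 60, "delta_pos": [0, 0, 8], "turn": 0}
    - {"claw": 60, "delta_pos": [0, 0, 5], "turn": 0}
    - {"claw": 60, "delta_pos": [0, 0, 2], "turn": 0}
    - {"claw": 60, "delta_pos": [0, 0, 0], "turn": 0}
    - {"claw": 45, "delta_pos": [0, 0, 0], "turn": 0}
    - {"claw": 36, "delta_pos": [0, 0, 0], "turn": 0}

```text
clock: 10.33
eef_pos: [404.6, -353.0, 11.0]
tcp_rot: [-3.141, 0.0, 3.14]
contact_force: [-0.2, -0.9, 1.0]
opening: 0.435
grasp_force: 0.0
```

Request:
step_arm:
  motion:
    - {"claw": 28, "delta_pos": [0, 0, 0], "turn": 0}
    - {"claw": 22, "delta_pos": [0, 0, 0], "turn": 0}
    - {"claw": 22, "delta_pos": [0, 0, 0], "turn": 0}
    - {"claw": 22, "delta_pos": [0, 0, 0], "turn": 0}
  force: 40

```text
clock: 10.67
eef_pos: [404.6, -353.0, 11.3]
tcp_rot: [-3.141, 0.001, 3.14]
contact_force: [-1.1, 0.5, 6.5]
opening: 0.368
grasp_force: 39.5
```

Request:
step_arm:
  motion:
    - {"claw": 22, "delta_pos": [0, 0, -10], "turn": 0}
    - {"claw": 22, "delta_pos": [0, 0, -25], "turn": 0}
    - {"claw": 22, "delta_pos": [0, 0, -35], "turn": 0}
    - {"claw": 22, "delta_pos": [-5, 6, -30], "turn": 0}
    - {"claw": 22, "delta_pos": [-15, 18, -10], "turn": 0}
    - {"claw": 22, "delta_pos": [-20, 24, 0], "turn": 0}
    - {"claw": 22, "delta_pos": [-20, 24, 0], "turn": 0}
    - {"claw": 22, "delta_pos": [-14, 17, 0], "turn": 0}

```text
clock: 11.33
eef_pos: [480.0, -262.5, 122.0]
tcp_rot: [-3.141, 0.002, 3.14]
contact_force: [1.0, 0.2, -1.9]
opening: 0.371
grasp_force: 39.8
```

Request:
step_arm:
  motion:
    - {"claw": 22, "delta_pos": [-6, 7, 0], "turn": 0}
    - {"claw": 22, "delta_pos": [0, 0, 6], "turn": 0}
    - {"claw": 22, "delta_pos": [0, 0, 6], "turn": 0}
    - {"claw": 22, "delta_pos": [0, 0, 4], "turn": 0}
    - {"claw": 22, "delta_pos": [0, 0, 0], "turn": 0}
    - {"claw": 22, "delta_pos": [0, 0, 0], "turn": 0}
    - {"claw": 22, "delta_pos": [0, 0, 0], "turn": 0}

```text
clock: 11.92
eef_pos: [484.1, -257.6, 104.6]
tcp_rot: [3.141, -0.0, 3.139]
contact_force: [-0.5, -0.0, 0.2]
opening: 0.37
grasp_force: 39.8
```

Run:
```python
from h import *
d=grab('wrist','w8.png'); go(485,-256.6,100); z=sense()['eef_pos'][2]
u,v=proj(d,[485,-256,z+7])
for th in(140,170):P=bright(d,u,v,60,z+7,th)
print(P.min(0),P.max(0),u,v)
cv2.imwrite('pics/c8.png',cv2.resize(cv2.imread('pics/w8.png')[190:370,180:390],None,fx=3,fy=3,interpolation=2))
```

```text
at [ 484.3 -257.6  104.8] yaw 3.1388 rpy [-3.142 -0.     3.139] tool delta [-0.7  1.   4.8] rows 0.1 turn None t 11.97
bright 483.7 -257.1 D 32.9 cent 483.7 -257.1
bright 483.6 -257.0 D 32.2 cent 483.6 -257.1
[ 468.07907 -272.6379 ] [ 499.15662 -241.63528] 285.0053642612954 296.7816021021079
```

View pics/c8.png

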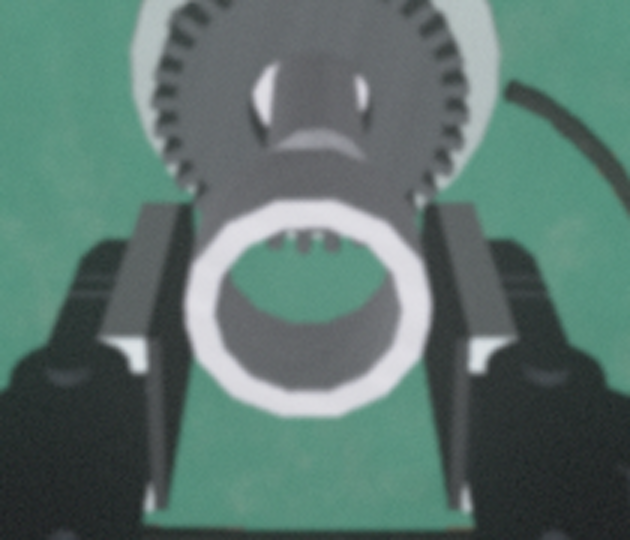

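The sleeve is held level at crop (308,307). The post is just behind it, with the seated gear below.

Request:
step_arm:
  motion:
    - {"claw": 22, "delta_pos": [-1.2, 1.5, 5], "turn": 0}
    - {"claw": 22, "delta_pos": [0, 0, 8], "turn": 0}
    - {"claw": 22, "delta_pos": [0, 0, 8], "turn": 0}
    - {"claw": 22, "delta_pos": [0, 0, 8], "turn": 0}
    - {"claw": 22, "delta_pos": [0, 0, 8], "turn": 0}
    - {"claw": 22, "delta_pos": [0, 0, 0], "turn": 0}
    - {"claw": 22, "delta_pos": [0, 0, 0], "turn": 0}

```text
clock: 12.55
eef_pos: [485.3, -255.2, 66.9]
tcp_rot: [3.141, -0.001, 3.14]
contact_force: [0.0, 0.0, 0.1]
opening: 0.369
grasp_force: 39.8
```

Run:
```python
from h import *
go(485.6,-256.1,42); print(sense()['contact_force'])
```

```text
at [ 485.3 -255.2   66.9] yaw 3.1398 rpy [ 3.141e+00 -1.000e-03  3.140e+00] tool delta [-0.3 -0.9 24.9] rows 0.6 turn None t 12.55
[0.03049326 0.02532596 0.06214449]
```

Request:
step_arm:
  motion:
    - {"claw": 22, "delta_pos": [0, -0.7, 6], "turn": 0}
    - {"claw": 22, "delta_pos": [0, 0, 8], "turn": 0}
    - {"claw": 22, "delta_pos": [0, 0, 6], "turn": 0}
    - {"claw": 22, "delta_pos": [0, 0, 4], "turn": 0}
    - {"claw": 22, "delta_pos": [0, 0, 1], "turn": 0}
    - {"claw": 22, "delta_pos": [0, 0, 0], "turn": 0}
    - {"claw": 22, "delta_pos": [0, 0, 0], "turn": 0}

```text
clock: 13.13
eef_pos: [485.9, -256.2, 42.8]
tcp_rot: [3.142, -0.0, 3.14]
contact_force: [0.3, -1.0, -1.3]
opening: 0.366
grasp_force: 39.8
```

Request:
step_arm:
  motion:
    - {"claw": 22, "delta_pos": [0, 0, 1.5], "turn": 0}
    - {"claw": 36, "delta_pos": [0, 0, 0], "turn": 0}
    - {"claw": 50, "delta_pos": [0, 0, 0], "turn": 0}
    - {"claw": 65, "delta_pos": [0, 0, 0], "turn": 0}
    - {"claw": 75, "delta_pos": [0, 0, -10], "turn": 0}
    - {"claw": 75, "delta_pos": [0, 0, -25], "turn": 0}
    - {"claw": 75, "delta_pos": [0, 0, -35], "turn": 0}
    - {"claw": 75, "delta_pos": [0, 0, -35], "turn": 0}

```text
clock: 13.8
eef_pos: [485.1, -255.8, 147.6]
tcp_rot: [3.141, -0.002, 3.14]
contact_force: [0.7, -0.5, -0.8]
opening: 0.881
grasp_force: 0.0
```

Request:
step_arm:
  motion:
    - {"claw": 75, "delta_pos": [3, 20, -20], "turn": 0}
    - {"claw": 75, "delta_pos": [3, 35, -5], "turn": 0}
    - {"claw": 75, "delta_pos": [4, 40, 0], "turn": 0}
    - {"claw": 75, "delta_pos": [4, 40, 0], "turn": 0}
    - {"claw": 75, "delta_pos": [4, 40, 0], "turn": 0}
    - {"claw": 75, "delta_pos": [4, 40, 0], "turn": 0}
    - {"claw": 75, "delta_pos": [4, 40, 0], "turn": 0}
    - {"claw": 75, "delta_pos": [4, 40, 0], "turn": 0}

```text
clock: 14.47
eef_pos: [455.9, 40.6, 172.3]
tcp_rot: [3.141, 0.001, 3.14]
contact_force: [0.7, 0.3, 0.2]
opening: 0.875
grasp_force: 0.0
```

Request:
step_arm:
  motion:
    - {"claw": 75, "delta_pos": [4, 40, 0], "turn": 0}
    - {"claw": 75, "delta_pos": [4, 40, 0], "turn": 0}
    - {"claw": 75, "delta_pos": [4, 40, 0], "turn": 0}
    - {"claw": 75, "delta_pos": [2, 35, 0], "turn": 0}
    - {"claw": 75, "delta_pos": [0, 20, 0], "turn": 0}
    - {"claw": 75, "delta_pos": [0, 10, 0], "turn": 0}
    - {"claw": 75, "delta_pos": [0, 0, 0], "turn": 0}
    - {"claw": 75, "delta_pos": [0, 0, 0], "turn": 0}

```text
clock: 15.13
eef_pos: [442.5, 223.5, 171.5]
tcp_rot: [-3.141, -0.0, 3.141]
contact_force: [-0.2, -0.1, 0.8]
opening: 0.876
grasp_force: 0.0
```

Run:
```python
from h import *
d=grab('wrist','w9.png'); go(439.2,230.4,45,3.14)
u,v=proj(d,[439.2,231.2,12]);print(u,v);blob(d,u,v,55,12)
```

```text
at [442.5 222.9 171.4] yaw 3.1398 rpy [-3.141 -0.     3.14 ] tool delta [  3.3   7.5 126.4] rows 3.0 turn -0.0 t 15.18
291.14502225050506 182.37782235721664
[('circ', 439.0, 231.4, 45.8), ('cent', 439.1, 231.4, np.float64(44.9)), ('hole', 438.2, 231.5, 24.4)]
```

Request:
step_arm:
  motion:
    - {"claw": 75, "delta_pos": [1.5, 4, 10], "turn": 0}
    - {"claw": 75, "delta_pos": [1.5, 4, 30], "turn": 0}
    - {"claw": 75, "delta_pos": [0, 0, 35], "turn": 0}
    - {"claw": 75, "delta_pos": [0, 0, 30], "turn": 0}
    - {"claw": 75, "delta_pos": [0, 0, 15], "turn": 0}
    - {"claw": 75, "delta_pos": [0, 0, 5], "turn": 0}
    - {"claw": 75, "delta_pos": [0, 0, 0], "turn": 0}
    - {"claw": 75, "delta_pos": [0, 0, 0], "turn": 0}

```text
clock: 15.85
eef_pos: [440.0, 231.5, 46.6]
tcp_rot: [-3.142, 0.0, 3.139]
contact_force: [-0.0, 0.3, 0.3]
opening: 0.879
grasp_force: 0.0
```

Run:
```python
from h import *
d=grab('wrist','w10.png'); go(439.5,230.8,10,3.14)
u,v=proj(d,[439.2,231.2,12]);print(u,v);blob(d,u,v,70,12)
```

```text
at [440.4 231.8  47.1] yaw 3.1391 rpy [3.141e+00 1.000e-03 3.139e+00] tool delta [ 0.9 -1.  37.1] rows 0.9 turn -0.001 t 15.9
280.5665526780892 248.53013986448798
[('circ', 438.0, 231.4, 47.7), ('cent', 438.2, 231.5, np.float64(46.2)), ('hole', 436.2, 231.4, 23.7)]
```

Request:
step_arm:
  motion:
    - {"claw": 75, "delta_pos": [1, -0.6, 8], "turn": 0}
    - {"claw": 75, "delta_pos": [0, 0, 12], "turn": 0}
    - {"claw": 75, "delta_pos": [0, 0, 9], "turn": 0}
    - {"claw": 75, "delta_pos": [0, 0, 5], "turn": 0}
    - {"claw": 75, "delta_pos": [0, 0, 2.5], "turn": 0}
    - {"claw": 75, "delta_pos": [0, 0, 0], "turn": 0}
    - {"claw": 60, "delta_pos": [0, 0, 0], "turn": 0}
    - {"claw": 48, "delta_pos": [0, 0, 0], "turn": 0}

```text
clock: 16.57
eef_pos: [438.9, 231.5, 10.1]
tcp_rot: [3.141, 0.001, 3.14]
contact_force: [-0.2, 0.3, -0.3]
opening: 0.615
grasp_force: 0.0
```

Request:
step_arm:
  motion:
    - {"claw": 42, "delta_pos": [0, 0, 0], "turn": 0}
    - {"claw": 35, "delta_pos": [0, 0, 0], "turn": 0}
    - {"claw": 32, "delta_pos": [0, 0, 0], "turn": 0}
    - {"claw": 32, "delta_pos": [0, 0, 0], "turn": 0}
  force: 45

```text
clock: 16.9
eef_pos: [439.0, 231.5, 10.6]
tcp_rot: [3.141, 0.001, 3.14]
contact_force: [-2.1, -0.3, 7.4]
opening: 0.507
grasp_force: 44.5
```

Request:
step_arm:
  motion:
    - {"claw": 32, "delta_pos": [0, 0, -10], "turn": 0}
    - {"claw": 32, "delta_pos": [0, 0, -25], "turn": 0}
    - {"claw": 32, "delta_pos": [0, 0, -35], "turn": 0}
    - {"claw": 32, "delta_pos": [0, -5, -35], "turn": 0}
    - {"claw": 32, "delta_pos": [0, -20, -30], "turn": 0}
    - {"claw": 32, "delta_pos": [-2, -33, -15], "turn": 0}
    - {"claw": 32, "delta_pos": [-4, -38, 0], "turn": 0}
    - {"claw": 32, "delta_pos": [-4, -38, 0], "turn": 0}

```text
clock: 17.57
eef_pos: [449.1, 96.5, 162.0]
tcp_rot: [3.141, 0.004, 3.142]
contact_force: [0.9, -0.1, -1.1]
opening: 0.5
grasp_force: 46.1
```

Request:
step_arm:
  motion:
    - {"claw": 32, "delta_pos": [-4, -38, 0], "turn": 0}
    - {"claw": 32, "delta_pos": [-4, -38, 0], "turn": 0}
    - {"claw": 32, "delta_pos": [-4, -38, 0], "turn": 0}
    - {"claw": 32, "delta_pos": [-4, -38, 0], "turn": 0}
    - {"claw": 32, "delta_pos": [-4, -38, 0], "turn": 0}
    - {"claw": 32, "delta_pos": [-4, -38, 0], "turn": 0}
    - {"claw": 32, "delta_pos": [-4, -38, 0], "turn": 0}
    - {"claw": 32, "delta_pos": [-4, -38, 0], "turn": 0}

```text
clock: 18.23
eef_pos: [479.6, -208.7, 160.6]
tcp_rot: [-3.141, 0.001, 3.14]
contact_force: [0.3, 0.0, -0.3]
opening: 0.5
grasp_force: 46.1
```

Request:
step_arm:
  motion:
    - {"claw": 32, "delta_pos": [-3, -25, 0], "turn": 0}
    - {"claw": 32, "delta_pos": [-1.5, -15, 0], "turn": 0}
    - {"claw": 32, "delta_pos": [0, -8, 5], "turn": 0}
    - {"claw": 32, "delta_pos": [0, 0, 15], "turn": 0}
    - {"claw": 32, "delta_pos": [0, 0, 15], "turn": 0}
    - {"claw": 32, "delta_pos": [0, 0, 8], "turn": 0}
    - {"claw": 32, "delta_pos": [0, 0, 0], "turn": 0}
    - {"claw": 32, "delta_pos": [0, 0, 0], "turn": 0}

```text
clock: 18.9
eef_pos: [484.0, -253.8, 116.6]
tcp_rot: [3.141, -0.001, 3.141]
contact_force: [0.5, -0.3, -1.2]
opening: 0.507
grasp_force: 46.1
```

Run:
```python
from h import *
d=grab('wrist','w11.png'); go(485.5,-256.3,105)
cv2.imwrite('pics/c11.png',cv2.resize(cv2.imread('pics/w11.png')[170:370,180:390],None,fx=3,fy=2.9,interpolation=2))
```

```text
at [ 484.5 -254.1  117.2] yaw 3.1406 rpy [ 3.141 -0.     3.141] tool delta [-1.  -2.2 12.2] rows 0.3 turn None t 18.95
```

View pics/c11.png

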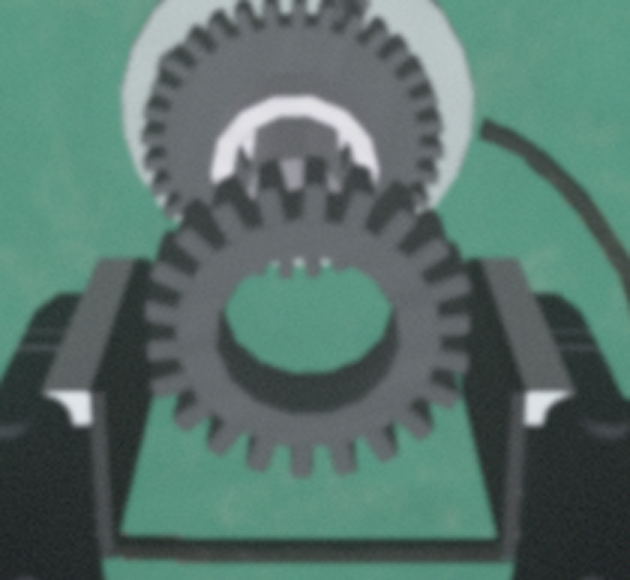

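The small gear is held level with its hole at crop (309,335), and the sleeve is seated around the post behind it.

Run:
```python
from h import *
d=load('w11.png'); zt=117.2+1.4
print('rim L/R/B',[ray(d,*p,zt).round(1)[:2] for p in[(253,285),(313.3,285),(283,312.4)]],'teeth',[ray(d,180+a/3,170+b/2.9,zt).round(1)[:2] for a,b in[(146,330),(471,330),(310,183),(303,476)]])
```

```text
rim L/R/B [array([ 482.7, -264.9]), array([ 482.8, -240.9]), array([ 495.3, -253. ])] teeth [array([ 482.2, -274.6]), array([ 482.2, -231.4]), array([ 460.5, -252.8]), array([ 505.8, -253.8])]
```

Request:
step_arm:
  motion:
    - {"claw": 32, "delta_pos": [-1.7, -2.6, 0], "turn": 0}
    - {"claw": 32, "delta_pos": [0, 0, 8], "turn": 0}
    - {"claw": 32, "delta_pos": [0, 0, 12], "turn": 0}
    - {"claw": 32, "delta_pos": [0, 0, 10], "turn": 0}
    - {"claw": 32, "delta_pos": [0, 0, 8], "turn": 0}
    - {"claw": 32, "delta_pos": [0, 0, 6], "turn": 0}
    - {"claw": 32, "delta_pos": [0, 0, 0], "turn": 0}
    - {"claw": 32, "delta_pos": [0, 0, 0], "turn": 0}

```text
clock: 19.62
eef_pos: [485.6, -257.2, 72.1]
tcp_rot: [3.141, -0.001, 3.14]
contact_force: [0.4, -0.1, -0.8]
opening: 0.504
grasp_force: 46.1
```

Run:
```python
from h import *
go(486.2,-256.7,60); print(sense()['contact_force'])
```

```text
at [ 485.6 -257.2   72.1] yaw 3.1397 rpy [ 3.141e+00 -1.000e-03  3.140e+00] tool delta [-0.6  0.5 12.1] rows 0.3 turn None t 19.62
[ 0.43650486 -0.05634359 -0.78037683]
```

Request:
step_arm:
  motion:
    - {"claw": 32, "delta_pos": [-0.4, 0.3, 5], "turn": 0}
    - {"claw": 32, "delta_pos": [0, 0, 4], "turn": 0}
    - {"claw": 32, "delta_pos": [0, 0, 3], "turn": 0}
    - {"claw": 32, "delta_pos": [0, 0, 1], "turn": 0}
    - {"claw": 32, "delta_pos": [0, 0, 0], "turn": 0}
    - {"claw": 32, "delta_pos": [0, 0, 0], "turn": 0}

```text
clock: 20.12
eef_pos: [486.4, -257.1, 59.8]
tcp_rot: [-3.142, 0.0, 3.14]
contact_force: [0.4, 0.4, -1.3]
opening: 0.508
grasp_force: 46.1
```

Request:
step_arm:
  motion:
    - {"claw": 45, "delta_pos": [0, 0, 0], "turn": 0}
    - {"claw": 60, "delta_pos": [0, 0, 0], "turn": 0}
    - {"claw": 70, "delta_pos": [0, 0, 0], "turn": 0}
    - {"claw": 75, "delta_pos": [0, 0, -10], "turn": 0}
    - {"claw": 75, "delta_pos": [0, 0, -25], "turn": 0}
    - {"claw": 75, "delta_pos": [0, 0, -35], "turn": 0}
    - {"claw": 75, "delta_pos": [2, 15, -25], "turn": 0}
    - {"claw": 75, "delta_pos": [8, 35, -10], "turn": 0}

```text
clock: 20.78
eef_pos: [479.9, -210.1, 169.6]
tcp_rot: [-3.138, 0.008, 3.138]
contact_force: [1.6, 0.4, 0.7]
opening: 0.877
grasp_force: 0.0
```

Request:
step_arm:
  motion:
    - {"claw": 75, "delta_pos": [10, 40, 0], "turn": 0}
    - {"claw": 75, "delta_pos": [10, 40, 0], "turn": 0}
    - {"claw": 75, "delta_pos": [10, 40, 0], "turn": 0}
    - {"claw": 75, "delta_pos": [8, 30, 0], "turn": 0}
    - {"claw": 75, "delta_pos": [4, 18, 0], "turn": 0}
    - {"claw": 75, "delta_pos": [0, 5, 0], "turn": -0.066}
    - {"claw": 75, "delta_pos": [0, 0, 0], "turn": -0.066}
    - {"claw": 75, "delta_pos": [0, 0, 0], "turn": 0}

```text
clock: 21.45
eef_pos: [435.0, -33.4, 165.7]
tcp_rot: [-3.141, 0.001, -3.007]
contact_force: [1.4, 0.2, -0.3]
opening: 0.876
grasp_force: 0.0
```

Request:
step_arm:
  motion:
    - {"claw": 75, "delta_pos": [0, 0, 0], "turn": 0}
    - {"claw": 75, "delta_pos": [0, 0, 0], "turn": 0}

```text
clock: 21.62
eef_pos: [435.0, -34.2, 165.2]
tcp_rot: [-3.141, 0.001, -3.014]
contact_force: [-0.0, 0.4, 0.7]
opening: 0.877
grasp_force: 0.0
```

Run:
```python
from h import *
d=grab('wrist','w12.png'); go(432,-33.5,45,3.272)
u,v=proj(d,[432.2,-33,14]);print(u,v)
for th in(160,180):
    P=bright(d,u,v,55,14,th);q=cv2.approxPolyDP(cv2.convexHull(P),3,True)[:,0];e=np.roll(q,-1,0)-q;print((np.degrees(np.arctan2(e[:,1],e[:,0]))%60).round(1),np.linalg.norm(e,axis=1).round(1))
grab('side','s12.png')
im=cv2.imread('pics/s12.png');cv2.imwrite('pics/cs12.png',cv2.resize(im[200:320,100:280],None,fx=4,fy=4,interpolation=2))
```

```text
at [434.9 -34.3 165.1] yaw -3.0137 rpy [-3.141  0.    -3.014] tool delta [  2.8   1.1 120.1] rows 2.9 turn -6.286 t 21.67
283.5351091268879 185.65538270892898
bright 432.4 -35.5 D 40.7 cent 432.3 -35.5
[9.3 6.2 4.7 9.2 8.3 8.6] [19.4 18.7 21.7 20.7 19.5 21.4]
bright 432.1 -35.4 D 39.6 cent 432.2 -35.4
[10.6 12.9 10.7  9.6  5.9  9.6] [18.7 20.5 18.7 18.9 18.7 22.1]
```

View pics/cs12.png

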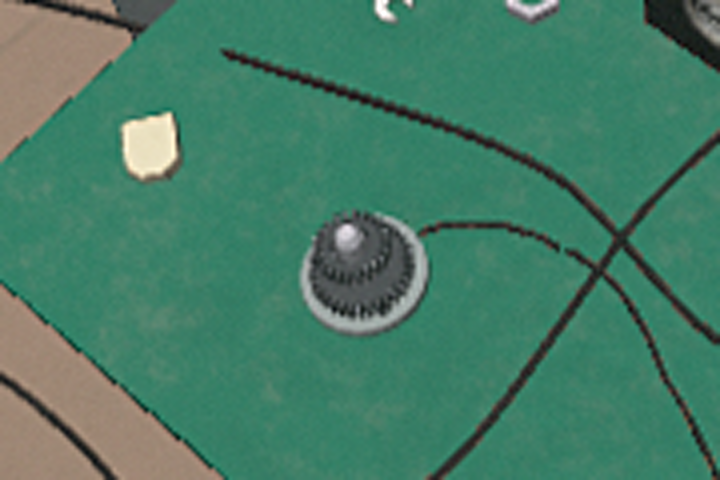

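The side crop shows the small gear lying on top, with the post tip at (348,237). The nut measurement agrees, at (432.3,-35.5) with its flats in line with the tool.

Request:
step_arm:
  motion:
    - {"claw": 70, "delta_pos": [1.2, -0.7, 10], "turn": 0}
    - {"claw": 65, "delta_pos": [1.3, -0.7, 30], "turn": 0}
    - {"claw": 65, "delta_pos": [0, 0, 35], "turn": 0}
    - {"claw": 65, "delta_pos": [0, 0, 28], "turn": 0}
    - {"claw": 65, "delta_pos": [0, 0, 14], "turn": 0}
    - {"claw": 65, "delta_pos": [0, 0, 5], "turn": 0}
    - {"claw": 65, "delta_pos": [0, 0, 0], "turn": 0}
    - {"claw": 65, "delta_pos": [0, 0, 0], "turn": 0}

```text
clock: 22.38
eef_pos: [432.9, -35.9, 43.2]
tcp_rot: [-3.142, 0.0, -3.012]
contact_force: [0.6, 1.0, -0.0]
opening: 0.758
grasp_force: 0.0
```

Run:
```python
from h import *
d=grab('wrist','w13.png'); go(432.6,-36,10,-3.01)
u,v=proj(d,[432.2,-35,14])
P=bright(d,u,v,60,14,165)
```

```text
at [433.3 -35.9  43.6] yaw -3.012 rpy [-3.141e+00  1.000e-03 -3.012e+00] tool delta [ 0.7 -0.  33.6] rows 0.8 turn -0.002 t 22.43
bright 432.1 -35.5 D 39.7 cent 432.0 -35.4
```

Request:
step_arm:
  motion:
    - {"claw": 60, "delta_pos": [0.6, 0, 8], "turn": 0}
    - {"claw": 60, "delta_pos": [0, 0, 12], "turn": 0}
    - {"claw": 60, "delta_pos": [0, 0, 7], "turn": 0}
    - {"claw": 60, "delta_pos": [0, 0, 4], "turn": 0}
    - {"claw": 60, "delta_pos": [0, 0, 2], "turn": 0}
    - {"claw": 60, "delta_pos": [0, 0, 0], "turn": 0}
    - {"claw": 48, "delta_pos": [0, 0, 0], "turn": 0}
    - {"claw": 40, "delta_pos": [0, 0, 0], "turn": 0}

```text
clock: 23.1
eef_pos: [432.1, -35.8, 10.1]
tcp_rot: [-3.141, 0.0, -3.011]
contact_force: [-0.5, -0.1, -0.4]
opening: 0.475
grasp_force: 0.0
```

Request:
step_arm:
  motion:
    - {"claw": 32, "delta_pos": [0, 0, 0], "turn": 0}
    - {"claw": 25, "delta_pos": [0, 0, 0], "turn": 0}
    - {"claw": 25, "delta_pos": [0, 0, 0], "turn": 0}
    - {"claw": 25, "delta_pos": [0, 0, 0], "turn": 0}
  force: 45

```text
clock: 23.43
eef_pos: [432.2, -35.8, 10.4]
tcp_rot: [-3.141, 0.001, -3.011]
contact_force: [-1.7, -1.8, 6.2]
opening: 0.411
grasp_force: 44.4
```

Run:
```python
from h import *
go(485.5,-256.3,125)
```

```text
at [432.2 -35.8  10.4] yaw -3.0113 rpy [-3.141e+00  1.000e-03 -3.011e+00] tool delta [ -24.2 -225.6 -114.6] rows 6.1 turn None t 23.43
```

Request:
step_arm:
  motion:
    - {"claw": 25, "delta_pos": [0, 0, -10], "turn": 0}
    - {"claw": 25, "delta_pos": [0, 0, -25], "turn": 0}
    - {"claw": 25, "delta_pos": [0, 0, -35], "turn": 0}
    - {"claw": 25, "delta_pos": [0, -4, -35], "turn": 0}
    - {"claw": 25, "delta_pos": [-2, -18, -25], "turn": 0}
    - {"claw": 25, "delta_pos": [-4, -35, -5], "turn": 0}
    - {"claw": 25, "delta_pos": [-4, -38, 0], "turn": 0}
    - {"claw": 25, "delta_pos": [-4, -38, 0], "turn": 0}

```text
clock: 24.1
eef_pos: [463.7, -167.2, 146.9]
tcp_rot: [-3.14, 0.003, -3.01]
contact_force: [0.9, -0.1, -1.0]
opening: 0.41
grasp_force: 45.7
```

Request:
step_arm:
  motion:
    - {"claw": 25, "delta_pos": [-4, -38, 0], "turn": 0}
    - {"claw": 25, "delta_pos": [-3, -30, 0], "turn": 0}
    - {"claw": 25, "delta_pos": [-2, -16, 0], "turn": 0}
    - {"claw": 25, "delta_pos": [-1.2, -8, 0], "turn": 0}
    - {"claw": 25, "delta_pos": [0, 0, 10], "turn": 0}
    - {"claw": 25, "delta_pos": [0, 0, 10], "turn": 0}
    - {"claw": 25, "delta_pos": [0, 0, 0], "turn": 0}
    - {"claw": 25, "delta_pos": [0, 0, 0], "turn": 0}

```text
clock: 24.77
eef_pos: [483.9, -253.8, 123.6]
tcp_rot: [3.14, -0.002, -3.01]
contact_force: [-0.4, 0.2, -1.0]
opening: 0.403
grasp_force: 45.7
```

Run:
```python
from h import *
d=grab('wrist','w14.png'); go(485.5,-256.3,125);p=sense()['eef_pos'];zt=p[2]+3.6
u,v=proj(d,[p[0],p[1],zt]);print(u,v)
for th in(140,165):bright(d,u,v,60,zt,th)
cv2.imwrite('pics/c14.png',cv2.resize(cv2.imread('pics/w14.png')[170:370,180:390],None,fx=3,fy=2.9,interpolation=2))
```

```text
at [ 484.5 -254.2  124.2] yaw -3.0101 rpy [ 3.14e+00 -1.00e-03 -3.01e+00] tool delta [-0.7 -2.2 -0.8] rows 0.1 turn None t 24.82
279.7156112092717 291.70463047984055
bright 483.3 -253.2 D 40.4 cent 483.4 -253.3
bright 483.3 -253.4 D 39.5 cent 483.3 -253.3
```

View pics/c14.png

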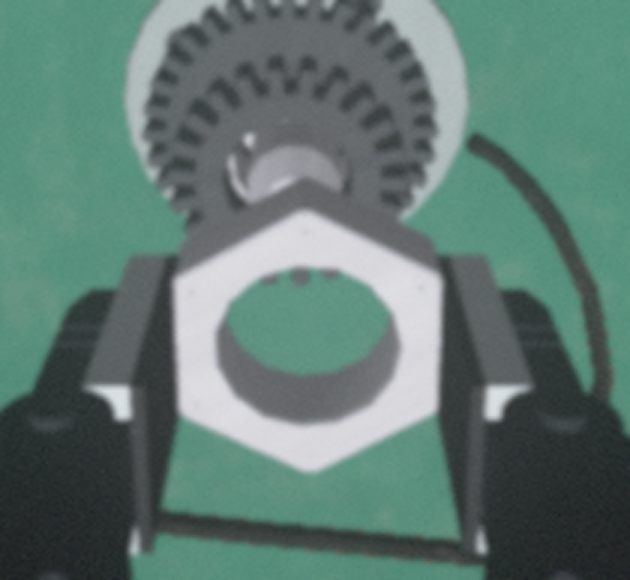

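The nut is held level with its bore at crop (309,345), and the post tip shows just behind it.

Request:
step_arm:
  motion:
    - {"claw": 25, "delta_pos": [-1.4, -2.5, 0], "turn": 0}
    - {"claw": 25, "delta_pos": [0, 0, 8], "turn": 0}
    - {"claw": 25, "delta_pos": [0, 0, 12], "turn": 0}
    - {"claw": 25, "delta_pos": [0, 0, 10], "turn": 0}
    - {"claw": 25, "delta_pos": [0, 0, 6], "turn": 0}
    - {"claw": 25, "delta_pos": [0, 0, 4], "turn": 0}
    - {"claw": 25, "delta_pos": [0, 0, 0], "turn": 0}
    - {"claw": 25, "delta_pos": [0, 0, 0], "turn": 0}

```text
clock: 25.48
eef_pos: [486.7, -258.0, 84.4]
tcp_rot: [3.141, -0.001, -3.012]
contact_force: [-0.5, -0.0, -0.7]
opening: 0.404
grasp_force: 45.7
```

Run:
```python
from h import *
go(486.2,-256.5,71.5); print(sense()['contact_force'])
```

```text
at [ 486.7 -258.    84.4] yaw -3.0115 rpy [ 3.141e+00 -1.000e-03 -3.012e+00] tool delta [ 0.3  1.5 12.9] rows 0.3 turn None t 25.48
[-0.47329356 -0.01018846 -0.70396983]
```

Request:
step_arm:
  motion:
    - {"claw": 25, "delta_pos": [0.3, 1.4, 0], "turn": 0}
    - {"claw": 25, "delta_pos": [0, 0, 4], "turn": 0}
    - {"claw": 25, "delta_pos": [0, 0, 4], "turn": 0}
    - {"claw": 25, "delta_pos": [0, 0, 3.5], "turn": 0}
    - {"claw": 25, "delta_pos": [0, 0, 1.5], "turn": 0}
    - {"claw": 25, "delta_pos": [0, 0, 0], "turn": 0}
    - {"claw": 25, "delta_pos": [0, 0, 0], "turn": 0}

```text
clock: 26.07
eef_pos: [486.3, -256.6, 71.6]
tcp_rot: [3.141, -0.0, -3.011]
contact_force: [-0.2, 0.5, -0.6]
opening: 0.41
grasp_force: 45.7
```

Nothing is touching, and the nut's underside is at about 61 mm. I release and withdraw straight up.

Request:
step_arm:
  motion:
    - {"claw": 38, "delta_pos": [0, 0, 0], "turn": 0}
    - {"claw": 50, "delta_pos": [0, 0, 0], "turn": 0}
    - {"claw": 65, "delta_pos": [0, 0, 0], "turn": 0}
    - {"claw": 70, "delta_pos": [0, 0, -5], "turn": 0}
    - {"claw": 70, "delta_pos": [0, 0, -20], "turn": 0}
    - {"claw": 70, "delta_pos": [0, 0, -35], "turn": 0}
    - {"claw": 70, "delta_pos": [0, 0, -30], "turn": 0}
    - {"claw": 70, "delta_pos": [-10, 0, -15], "turn": 0}

```text
clock: 26.73
eef_pos: [496.4, -256.0, 180.7]
tcp_rot: [-3.14, 0.002, -3.012]
contact_force: [1.0, 0.0, 0.1]
opening: 0.82
grasp_force: 0.0
```

Request:
step_arm:
  motion:
    - {"claw": 70, "delta_pos": [-10, 0, 0], "turn": 0}
    - {"claw": 70, "delta_pos": [0, 0, 0], "turn": 0}
    - {"claw": 70, "delta_pos": [0, 0, 0], "turn": 0}
    - {"claw": 70, "delta_pos": [0, 0, 0], "turn": 0}

```text
clock: 27.07
eef_pos: [505.1, -253.5, 175.4]
tcp_rot: [3.14, -0.002, -3.011]
contact_force: [-1.1, -0.3, -0.6]
opening: 0.822
grasp_force: 0.0
```

Run:
```python
from h import *
d=grab('wrist','w15.png');u,v=proj(d,[485,-255.6,74])
for th in(150,170):bright(d,u,v,50,74,th)
im=cv2.imread('pics/w15.png');u,v=int(u),int(v);cv2.imwrite('pics/c15.png',cv2.resize(im[max(v-90,0):v+90,u-110:u+110],None,fx=3,fy=3,interpolation=2))
```

```text
bright 481.8 -251.8 D 54.8 cent 482.7 -250.4
bright 487.1 -255.4 D 41.7 cent 486.7 -255.9
```

View pics/c15.png

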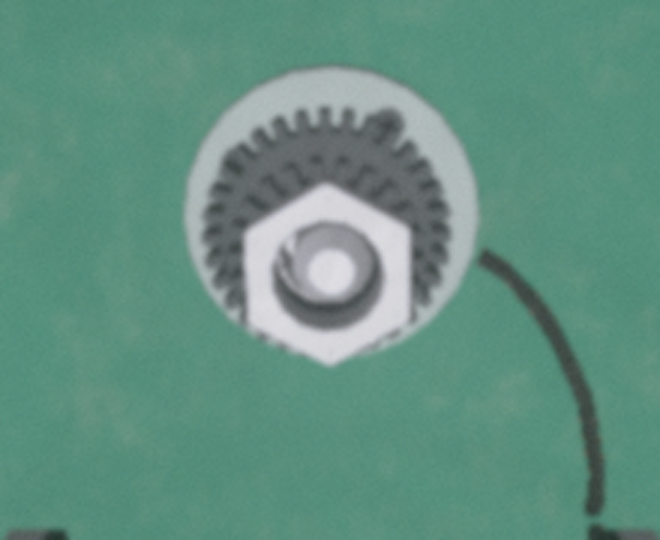

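The nut lies flat on the stack at crop (328,273), with the post tip level with its top face at (331,268). All four parts are on and the gripper is clear.

```bash
python3 -c "
from rig import *
print(sign_off())"
```

```text
the job is handed in; nothing more can be done
None
```

The large gear, sleeve, small gear and hex nut are stacked on the post in that order; the last picture shows the nut flat on top, and I handed the job in at about 27 s of the 99 s, with no verdict returned.

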